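Put the purple-capped sample rack away in the specimen drawer

ROBOT

A 6-joint arm with a two-finger parallel gripper is mounted at the origin on the work surface. World frame = base frame: x ahead of the robot, y to its left, z up, the work surface at z = 0. Lengths are in mm, angles in rad, forces in N, time in s.
With the tool pointing down it reaches from about 275 to 750 mm from the base axis. Payload 10.2 kg.
Tool frame: the origin (TCP) lies midway between the tips of the shut fingers; the grasp point (between the pads) lies 19 mm behind it; z points along the fingers, y is the line along which they close (so a half turn about z gives the same grasp; the last joint's range is limited). The gripper opens to 85 mm and grips with 20 to 120 N. Pads are 22 mm wide; open, the fingers measure 114 mm over their backs; the gripper's body (76 mm by 85 mm) begins 54 mm behind the grasp point. The pads swing forward as they close: fully open they stand 13 mm farther back than shut.
Start: joints at [-1.538, 0.313, 1.498, -0, 1.331, -0.223], TCP at [132.822, -507.927, 231.294] pointing down, gripper open.
Joint ranges: [-2.94, 2.94], [-0.97, 2.17], [0.19, 2.56], [-1.23, 4.37], [0.02, 3.11], [-2.88, 2.88]. Speed limits (rad/s): [2.39, 2.39, 3.01, 3.14, 3.14, 3.14].

INTERFACE

Orientations are given as a unit quaternion [w, x, y, z].
In Python, from rig import ctrl gives the robot as it stands.
- The arm moves only by the tool arm_command, never from a script. Its argument "increments" is a list of rows, each an object with "dr": the turn, a rotation vector about the tool's x, y, z in units of pi/4 rad (1.0 is pi/4 rad), a list of three; "offset": the shift along the tool's x, y, z in units of 120 mm (1.0 is 120 mm), a list of three; "hand": the opening, from -1 (shut) to 1 (fully open). A call has 1 to 8 rows; each row shifts and turns the commanded pose from where the row before left it, along the tool's axes as they then stand; what a row does not reach is not made up. A row lasts 1/10 s, in which the tool goes at most 50 mm and 8.59 degrees, less where a joint would pass 70% of its speed; a pose out of reach is approached as far as the arm can. A call with a number of a shift or a turn outside -1 to 1 is refused whole. A call with a gripper value outside its range is refused whole. The fingers move at their own pace and stop on an object; "grip_force" is the grip in N (left out, the last holds). Time passes only in rows, so rows that do not move let the fingers close. It gives the time, the measured TCP pose, the force, the opening and the grip force at its end, in the units of the state.
- ctrl.sense(): the state, without advancing time (a new reading comes with each control period).
- ctrl.capture(name): name is "side" or "top" or "wrist"; returns the picture (400x640x3 uint8, red, green, blue); there is no depth.
- ctrl.camera_info(name): a dict with "K" (3x3 intrinsics, pixels), "R" (3x3) and "t" (3): a world point X has camera coordinates R X + t. Camera axes: x right, y down, z forward; pixel columns grow to the right and rows downward; lengths in mm; the calibration is good to about 2 mm. A picture is of the moment at which its call begins: read the wrist's pose just before it. camera_info takes no time and is no camera call; for the wrist camera it gives the pose at the moment of the call.
- ctrl.finish_job(): hands the job in; it is judged then, once.
The state is a dict: "time_s": time; "joints": joint angles; "dq": joint speeds; "tau": joint torques, N m; "eef_pos": TCP position; "ee_rot": TCP orientation; "force": force on the tool from outside, world axes, zero at the start; "wrist_torque": the same for the moment, N m; "grip_width": opening from 0.0 (shut) to 1.0 (fully open); "grip_force": force on a finger pad.
Only numpy, scipy, OpenCV 4.12 (cv2) and the standard library are available. Lean on these libraries where they do the work, as an engineer would, in place of code of your own. Each camera call takes 0.05 s, during which the arm holds its last target. There are 200 camera calls.

TASK

Stand the rack of purple-capped tubes upright in the open blue-fronted drawer, setting it down rather than dropping it, and let go of it. Then gently slide the drawer fully shut with the rack inside. Keep the purple rack upright all the time, and leave the rack of red-capped tubes and the other things on the bench where they are.

Things in the scene. Friction and masses are not known exactly. Their poses are not given: they have to be found in the camera images.
- purple_rack: loose white tube rack with two rows of five purple (lilac) caps, about 0.2 kg. Body 44 mm (its x) by 110 mm (its y), 48 mm tall; the caps stand on it up to 72 mm, 3 mm in from the sides. Origin at the centre of its underside, z up. Grasp it across the 44 mm width, on the flat sides below 48 mm
- red_rack: the same rack with red caps: a bystander. Same size, origin and axes
- unit_drawer0 (a joint): how far the drawer is open, in m: 0 is fully shut, about 0.155 to 0.185 at the start. It is the one drawer of a fixed white bench-top unit, 270 mm deep (x) by 260 mm wide (y) by 125 mm tall, that faces the robot, turned by up to 15 degrees; it slides out along the unit's -x, and shuts along +x. Headroom inside when shut: 90 mm
- drawer_spot (a point): point on the drawer's inner floor, on its centre line, 50 mm behind its inner front wall, about 22 mm above the bench; moves with the drawer, axes as the unit's (-x to the front). Inside 225 mm (x) by 218 mm (y), 6 mm walls 80 mm high; the blue front is 15 mm thicker, its top 112 mm above the bench. With the drawer open by q, only the floor at x below q - 0.056 m is clear of the unit's top
- unit_drawer0_handle (a point): middle of the steel bar handle on the drawer's front: bar 120 mm long along y, about 10 mm thick, 35 mm out from the front face, about 86 mm above the bench; moves with the drawer, axes as the unit's
- rub_bottle: loose white bottle of hand rub with a green label and a blue cap, 60 mm diameter, 150 mm tall: a bystander. Origin at the centre of its underside
- label_roll: loose roll of paper labels standing on its flat end, 72 mm diameter, 45 mm tall: a bystander. Origin at the centre of its underside
- ice_brick: loose blue cold-pack brick, 160 by 90 by 30 mm: a bystander. Origin at the centre of its underside
- steel_bowl: loose steel bowl, 120 mm diameter, 45 mm tall: a bystander. Origin at the centre of its underside
Not all that is in view belongs to the job. What is shaped like the purple_rack but orange is not meant.

How it is judged (in metres and radians):
On the way:
1. the purple rack stands upright on the drawer's floor, let go, while the drawer is still open by at least 80 mm (value of joint unit_drawer0 above 0.08 m and x of purple_rack in the frame of drawer_spot between -0.05 and 0.175 m and y of purple_rack in the frame of drawer_spot between -0.109 and 0.109 m and z of purple_rack in the frame of drawer_spot between -0.008 and 0.008 m and angle between purple_rack's own z axis and vertical below 0.15 rad and contact force between the fingers and purple_rack below 0.2 N), for 0.2 s.
At the end, for the whole second after the job is handed in: The drawer is shut to within 8 mm, and the purple rack stands on its floor inside it, upright within 0.15 rad (about 9 degrees) and at rest (value of joint unit_drawer0 below 0.008 m and x of purple_rack in the frame of drawer_spot between -0.05 and 0.175 m and y of purple_rack in the frame of drawer_spot between -0.109 and 0.109 m and z of purple_rack in the frame of drawer_spot between -0.008 and 0.008 m and angle between purple_rack's own z axis and vertical below 0.15 rad and linear speed of purple_rack below 0.03 m/s); the robot touches nothing.
It fails at once if the drawer is slammed (shuts faster than 0.5 m/s) (velocity of joint unit_drawer0 below -0.5 m/s).
It fails at once if the purple rack is tipped by more than 0.6 rad (about 35 degrees) (angle between purple_rack's own z axis and vertical above 0.6 rad).
It fails at once if the purple rack is dropped (falls freely by more than about 40 mm: faster than 0.9 m/s with no finger on it) (linear speed of purple_rack above 0.9 m/s and contact force between the fingers and purple_rack below 0.1 N).
It fails at once if the red rack, the bottle, the label roll, the cold brick or the bowl is moved by more than 40 mm (distance of any of red_rack, rub_bottle, label_roll, ice_brick, steel_bowl from where it was at the start of the episode above 0.04 m).
It also fails if it takes over 54 s, if anything falls off the work surface, if the arm or the gripper's body presses on something with over 40 N, if the wrist force passes 120 N, or if a joint passes its speed limit or range.

## Working session

There is one attempt and no reset: what is moved stays moved. The work goes in short steps, Python scripts to look and compute and a tool call to move; the robot and the scene stay as the last step left them, time stands still between calls to the robot, and variables do not carry over. Pictures are saved under pics/ and viewed, at most 10 in all, crops included, and the job is handed in when it is done.

Besides the shell and the picture viewer there is one more tool, called after ">>>" as name(argument=value, ...), one argument or row to a line, values as JSON. arm_command: Moves the arm, as the interface text tells. Shifts and turns lie within -1 to 1; 1 stands for 120 mm of shift or pi/4 rad of turn. Its arguments: {"type":"object","properties":{"increments":{"type":"array"},"grip_force":{"type":"number"}},"required":["increments"]}

```bash
mkdir -p pics; ls
python3 - <<'E'
from rig import ctrl
import cv2
for n in ["top","side"]:
    im=ctrl.capture(n); cv2.imwrite(f"pics/{n}0.png",im[:,:,::-1])
    c=ctrl.camera_info(n); print(n,c["K"].tolist() if hasattr(c["K"],'tolist') else c["K"],c["R"],c["t"])
s=ctrl.sense(); print(s)
E
```

```text
pics
top [[464.9042561950123, 0.0, 314.63613912603057], [0.0, 464.9042561950123, 201.35667583433084], [0.0, 0.0, 1.0]] [[-7.95982452e-04 -9.99999145e-01  1.03755920e-03]
 [-9.89041578e-01  6.34079313e-04 -1.47635884e-01]
 [ 1.47635100e-01 -1.14370476e-03 -9.89041237e-01]] [ -40.54943406  587.98862024 1578.30566193]
side [[499.74226260152903, 0.0, 327.0560960132303], [0.0, 499.74226260152903, 196.51606126901527], [0.0, 0.0, 1.0]] [[-0.97713961 -0.21233162  0.01065236]
 [-0.16014688  0.70218354 -0.69375158]
 [ 0.13982548 -0.67959809 -0.72013559]] [ 555.41032023  172.58442924 1621.18984522]
{'time_s': 0.1, 'joints': array([-1.53842739e+00,  3.13391849e-01,  1.49833820e+00, -2.26963652e-06,
        1.33100981e+00, -2.23406244e-01]), 'dq': array([ 0.00047644, -0.00076384, -0.00116721,  0.00038496, -0.00084415,
        0.00053484]), 'tau': array([ 3.14234319e-03, -4.12896287e+01, -2.60142034e+01, -1.91731860e-04,
        2.99741594e-03, -6.17899385e-07]), 'eef_pos': array([ 132.79968259, -507.69509491,  230.80205314]), 'ee_rot': array([-5.71096199e-04,  9.91833324e-01,  1.27539517e-01,  5.36096077e-05]), 'force': array([0.0247838 , 0.07030802, 0.4879059 ]), 'wrist_torque': array([0.0251067 , 0.01138021, 0.04589424]), 'grip_force': 0.0, 'grip_width': 1.0010401276897543}
```

View pics/top0.png

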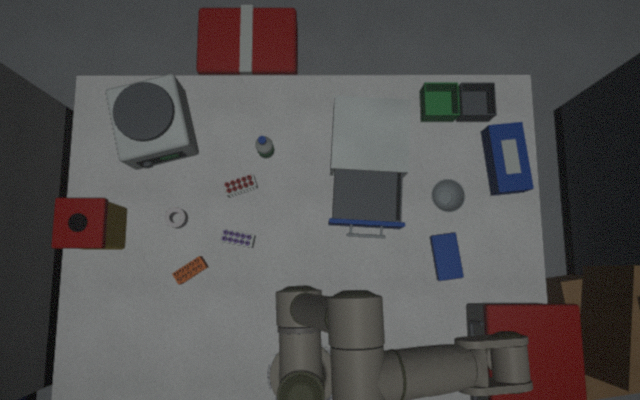

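View pics/side0.png

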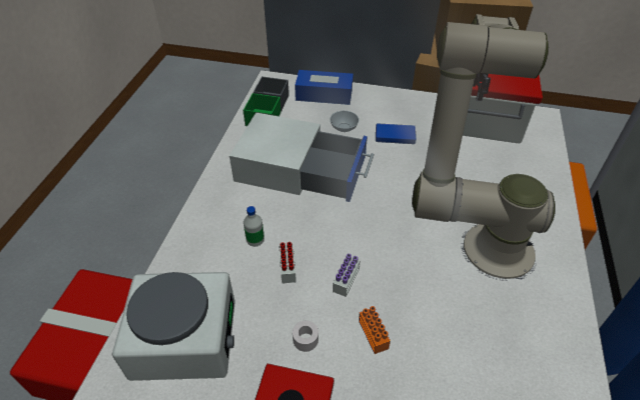

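The top view shows three similar racks: red caps at (240,186), purple at (238,238) and orange at (190,270). The one at (238,238) has lilac caps on a white body, so it fits the description. In the side view it is at (346,273). The drawer front is at (367,223) in the top view and the handle at (366,236). I'll confirm in an enlarged crop of both views.

Run:
```python
import cv2,numpy as np
t=cv2.imread("pics/top0.png");s=cv2.imread("pics/side0.png")
f=lambda im,x,y,w,h,k:cv2.resize(im[y:y+h,x:x+w],None,fx=k,fy=k,interpolation=cv2.INTER_CUBIC)
a=np.hstack([f(t,213,220,50,37,8),f(s,321,245,50,37,8)])
b=np.hstack([f(t,320,160,100,80,4),f(s,290,120,100,80,4)])
cv2.imwrite("pics/crop0.png",np.clip(np.vstack([a,b])*1.4,0,255).astype(np.uint8))
```

```text
(no output)
```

View pics/crop0.png

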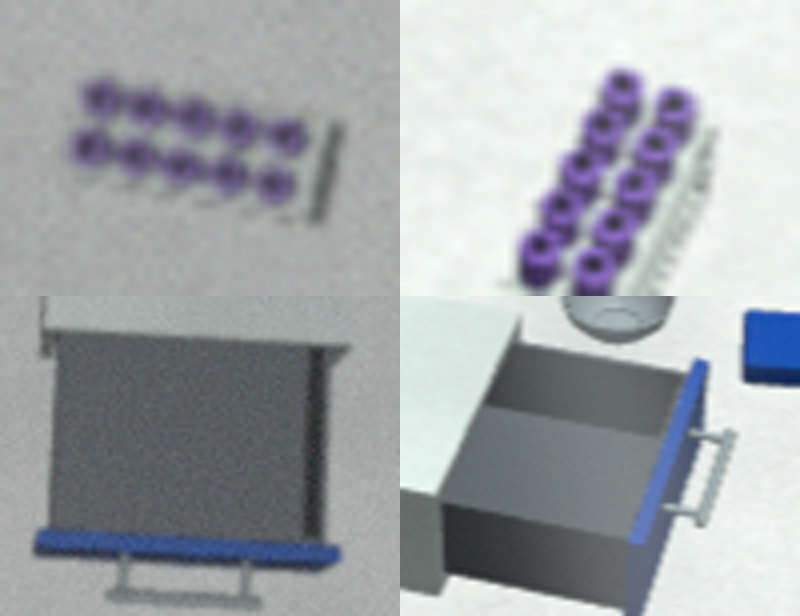

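The crop confirms lilac caps on a white body, in two rows of five. I'll triangulate the corner caps, the drawer front's corners and the handle ends.

```bash
cat > h.py <<'E'
import numpy as np, cv2
from rig import ctrl
def P(c): return np.asarray(c["K"])@np.c_[np.asarray(c["R"]),np.asarray(c["t"])]
def tri(c1,p1,c2,p2):
    X=cv2.triangulatePoints(P(c1),P(c2),np.array(p1,float).reshape(2,1),np.array(p2,float).reshape(2,1)); return (X[:3]/X[3]).ravel()
def onz(c,p,z):
    R=np.asarray(c["R"]);t=np.asarray(c["t"]);d=R.T@np.linalg.inv(c["K"])@[p[0],p[1],1];o=-R.T@t
    return o+d*(z-o[2])/d[2]
def proj(c,X):
    x=P(c)@np.r_[X,1]; return x[:2]/x[2]
E
python3 - <<'E'
from h import *
np.set_printoptions(precision=1,suppress=True)
T=ctrl.camera_info("top");S=ctrl.camera_info("side")
a=lambda u,v:(213+u/8,220+v/8); b=lambda u,v:(321+(u-400)/8,245+v/8)
C=[tri(T,a(*p),S,b(*q)) for p,q in [((290,135),(622,80)),((103,98),(540,243)),((275,183),(676,102)),((93,148),(594,264))]]
C=np.array(C);print(C,C.mean(0)); d=C[1]-C[0]+C[3]-C[2]; print("yaw of y axis",np.arctan2(-d[0],d[1]))
for p in [(290,135),(103,98),(275,183),(93,148)]: print(onz(T,a(*p),72))
a=lambda u,v:(320+u/4,160+(v-296)/4); b=lambda u,v:(290+(u-400)/4,120+(v-296)/4)
for n,p,q in [("hL",(108,596),(703,522)),("hR",(260,604),(733,433)),("fL",(38,531),(630,540)),("fR",(340,547),(698,360)),("unitL",(40,328),(440,493)),("unitR",(350,345),(522,316))]: print(n,tri(T,a(*p),S,b(*q)))
E
```

```text
[[462.5 181.   70. ]
 [478.2 260.7  70. ]
 [441.4 186.8  70.3]
 [457.2 264.6  68.8]] [459.8 223.3  69.8]
yaw of y axis -0.19747079785907734
[462.2 180.7  72. ]
[477.9 260.3  72. ]
[441.9 186.6  72. ]
[456.8 264.   72. ]
hL [ 466.1 -149.3   89.7]
hR [ 459.2 -277.6   83.3]
fL [519.2 -90.2 112.6]
fR [ 504.  -341.2  109.6]
unitL [685.2 -92.4 130.4]
unitR [ 672.8 -352.   122.6]
```

The triangulated purple rack is at about (460,223), with cap tops around z 70 and yaw −0.197. The handle is at about (462,−213,86), the unit's yaw is about −0.055 and the drawer is open about 0.17 m. First I'll turn the wrist, then move over the rack at the current height.

>>> arm_command(
  increments=[
    {"dr": [0, 0, -0.178], "offset": [0, 0, 0], "hand": 1},
    {"dr": [0, 0, -0.178], "offset": [0, 0, 0], "hand": 1},
    {"dr": [0, 0, -0.178], "offset": [0, 0, 0], "hand": 1},
    {"dr": [0, 0, -0.178], "offset": [0, 0, 0], "hand": 1},
    {"dr": [0, 0, -0.178], "offset": [0, 0, 0], "hand": 1},
    {"dr": [0, 0, -0.178], "offset": [0, 0, 0], "hand": 1},
    {"dr": [0, 0, -0.178], "offset": [0, 0, 0], "hand": 1},
    {"dr": [0, 0, -0.178], "offset": [0, 0, 0], "hand": 1},
  ],
)

```text
time_s: 0.9
eef_pos: [132.8, -507.8, 231.0]
ee_rot: [-0.0, 0.771, 0.637, 0.0]
force: [0.1, -0.3, 0.2]
grip_width: 1.001
grip_force: 0.0
```

>>> arm_command(
  increments=[
    {"dr": [0, 0, 0], "offset": [0.27, 0.06, 0], "hand": 1},
    {"dr": [0, 0, 0], "offset": [0.27, 0.06, 0], "hand": 1},
    {"dr": [0, 0, 0], "offset": [0.27, 0.06, 0], "hand": 1},
    {"dr": [0, 0, 0], "offset": [0.27, 0.06, 0], "hand": 1},
    {"dr": [0, 0, 0], "offset": [0.27, 0.06, 0], "hand": 1},
    {"dr": [0, 0, 0], "offset": [0.27, 0.06, 0], "hand": 1},
    {"dr": [0, 0, 0], "offset": [0.27, 0.06, 0], "hand": 1},
    {"dr": [0, 0, 0], "offset": [0.27, 0.06, 0], "hand": 1},
  ],
)

```text
time_s: 1.7
eef_pos: [240.2, -263.6, 231.1]
ee_rot: [-0.0, 0.773, 0.634, 0.0]
force: [0.4, -0.4, -1.4]
grip_width: 1.003
grip_force: 0.0
```

>>> arm_command(
  increments=[
    {"dr": [0, 0, 0], "offset": [0.27, 0.06, 0], "hand": 1},
    {"dr": [0, 0, 0], "offset": [0.27, 0.06, 0], "hand": 1},
    {"dr": [0, 0, 0], "offset": [0.27, 0.06, 0], "hand": 1},
    {"dr": [0, 0, 0], "offset": [0.27, 0.06, 0], "hand": 1},
    {"dr": [0, 0, 0], "offset": [0.27, 0.06, 0], "hand": 1},
    {"dr": [0, 0, 0], "offset": [0.27, 0.06, 0], "hand": 1},
    {"dr": [0, 0, 0], "offset": [0.27, 0.06, 0], "hand": 1},
    {"dr": [0, 0, 0], "offset": [0.27, 0.06, 0], "hand": 1},
  ],
)

```text
time_s: 2.5
eef_pos: [347.3, -20.6, 231.2]
ee_rot: [0.0, 0.773, 0.634, -0.0]
force: [1.5, -1.2, 0.7]
grip_width: 0.997
grip_force: 0.0
```

>>> arm_command(
  increments=[
    {"dr": [0, 0, 0], "offset": [0.27, 0.06, 0], "hand": 1},
    {"dr": [0, 0, 0], "offset": [0.27, 0.06, 0], "hand": 1},
    {"dr": [0, 0, 0], "offset": [0.27, 0.06, 0], "hand": 1},
    {"dr": [0, 0, 0], "offset": [0.27, 0.06, 0], "hand": 1},
    {"dr": [0, 0, 0], "offset": [0.27, 0.06, 0], "hand": 1},
    {"dr": [0, 0, 0], "offset": [0.27, 0.06, 0], "hand": 1},
    {"dr": [0, 0, 0], "offset": [0.27, 0.06, 0], "hand": 1},
    {"dr": [0, 0, 0], "offset": [0, 0, 0], "hand": 1},
  ],
)

```text
time_s: 3.3
eef_pos: [441.2, 193.0, 230.6]
ee_rot: [-0.0, 0.772, 0.635, -0.0]
force: [-0.3, -0.8, 0.0]
grip_width: 1.0
grip_force: 0.0
```

Run:
```python
from h import *
np.set_printoptions(precision=2,suppress=True)
s=ctrl.sense();c=ctrl.camera_info("wrist");im=ctrl.capture("wrist")
cv2.imwrite("pics/w1.png",im[:,:,::-1]);print(s["eef_pos"],s["ee_rot"])
np.save("w1.npy",P(c)); print("exp rack ctr at z72:",proj(c,[460,223,72]),"cam",-np.array(c["R"]).T@c["t"])
```

```text
[441.24 193.   230.64] [-0.    0.77  0.64 -0.  ]
exp rack ctr at z72: [337.19 151.71] cam [454.38 260.81 373.35]
```

View pics/w1.png

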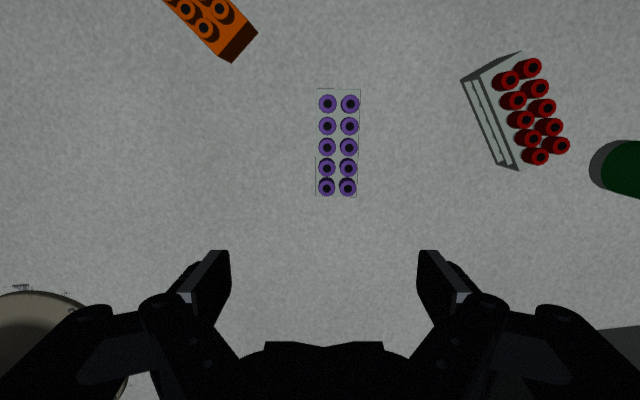

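The wrist view shows the purple rack clearly, nearly aligned with the tool. Its corner caps are at (327.5,103.5), (349.5,103.5), (326.5,187) and (347.5,187.5).

Run:
```python
from h import *
np.set_printoptions(precision=1,suppress=True)
c=ctrl.camera_info("wrist");q=ctrl.sense()
C=np.array([onz(c,p,71) for p in [(327.5,103.5),(349.5,103.5),(326.5,187),(347.5,187.5)]])
print(C,C.mean(0)); d=C[0]-C[2]+C[1]-C[3]; print("yaw",np.arctan2(-d[0],d[1]))
from scipy.spatial.transform import Rotation as Ro
w=q["ee_rot"];R=Ro.from_quat([*w[1:],w[0]])
print("tool delta units",R.inv().apply(C.mean(0)-q["eef_pos"])/120, 2*np.arctan2(w[2],w[1])-np.pi/2)
```

```text
[[458.6 266.6  71. ]
 [478.6 262.7  71. ]
 [442.7 189.1  71. ]
 [463.  184.6  71. ]] [460.7 225.8  71. ]
yaw -0.19990670110488779
tool delta units [0.3 0.1 1.3] -0.1942284873297211
```

>>> arm_command(
  increments=[
    {"dr": [0, 0, 0.007], "offset": [0.1, 0.036, 0.1], "hand": 1},
    {"dr": [0, 0, 0], "offset": [0.1, 0.036, 0.1], "hand": 1},
    {"dr": [0, 0, 0], "offset": [0.089, 0.035, 0.2], "hand": 1},
    {"dr": [0, 0, 0], "offset": [0, 0, 0.2], "hand": 1},
    {"dr": [0, 0, 0], "offset": [0, 0, 0.2], "hand": 1},
    {"dr": [0, 0, 0], "offset": [0, 0, 0.2], "hand": 1},
    {"dr": [0, 0, 0], "offset": [0, 0, 0.2], "hand": 1},
    {"dr": [0, 0, 0], "offset": [0, 0, 0], "hand": 1},
  ],
)

```text
time_s: 4.15
eef_pos: [458.5, 220.7, 84.9]
ee_rot: [-0.001, 0.775, 0.632, -0.003]
force: [-0.2, 0.6, 0.3]
grip_width: 1.001
grip_force: 0.0
```

>>> arm_command(
  increments=[
    {"dr": [0, 0, 0], "offset": [0, 0, 0.12], "hand": 1},
    {"dr": [0, 0, 0], "offset": [0, 0, 0.12], "hand": 1},
    {"dr": [0, 0, 0], "offset": [0, 0, 0.12], "hand": 1},
    {"dr": [0, 0, 0], "offset": [0, 0, 0.12], "hand": 1},
    {"dr": [0, 0, 0], "offset": [0, 0, 0.1], "hand": 1},
    {"dr": [0, 0, 0], "offset": [0, 0, 0.04], "hand": 1},
    {"dr": [0, 0, 0], "offset": [0, 0, 0], "hand": 1},
  ],
)

```text
time_s: 4.85
eef_pos: [460.3, 221.8, 13.0]
ee_rot: [-0.0, 0.775, 0.632, -0.0]
force: [0.0, 0.3, 0.5]
grip_width: 1.003
grip_force: 0.0
```

>>> arm_command(
  increments=[
    {"dr": [0, 0, 0], "offset": [0, 0, 0], "hand": 0.3},
    {"dr": [0, 0, 0], "offset": [0, 0, 0], "hand": 0.1},
    {"dr": [0, 0, 0], "offset": [0, 0, 0], "hand": -0.1},
    {"dr": [0, 0, 0], "offset": [0, 0, 0], "hand": -1},
    {"dr": [0, 0, 0], "offset": [0, 0, 0], "hand": -1},
    {"dr": [0, 0, 0], "offset": [0, 0, 0], "hand": -1},
    {"dr": [0, 0, 0], "offset": [0, 0, 0], "hand": -1},
    {"dr": [0, 0, 0], "offset": [0, 0, 0], "hand": -1},
  ],
  grip_force=40,
)

```text
time_s: 5.65
eef_pos: [460.7, 222.1, 13.5]
ee_rot: [0.0, 0.775, 0.632, 0.001]
force: [0.8, -0.7, 6.6]
grip_width: 0.506
grip_force: 41.9
```

>>> arm_command(
  increments=[
    {"dr": [0, 0, 0], "offset": [0, 0, -0.05], "hand": -1},
    {"dr": [0, 0, 0], "offset": [0, 0, -0.1], "hand": -1},
    {"dr": [0, 0, 0], "offset": [0, 0, -0.2], "hand": -1},
    {"dr": [0, 0, 0], "offset": [0, 0, -0.25], "hand": -1},
    {"dr": [0, 0, -0.06], "offset": [0, 0, -0.25], "hand": -1},
    {"dr": [0, 0, -0.06], "offset": [0, 0, -0.25], "hand": -1},
    {"dr": [0, 0, -0.065], "offset": [0, 0, -0.2], "hand": -1},
    {"dr": [0, 0, 0], "offset": [0, 0, -0.05], "hand": -1},
  ],
)

```text
time_s: 6.45
eef_pos: [461.0, 222.3, 177.8]
ee_rot: [0.001, 0.727, 0.687, 0.002]
force: [0.9, 0.3, -2.8]
grip_width: 0.511
grip_force: 41.5
```

>>> arm_command(
  increments=[
    {"dr": [0, 0, 0], "offset": [-0.1, 0.04, 0], "hand": -1},
    {"dr": [0, 0, 0], "offset": [-0.24, 0.09, 0], "hand": -1},
    {"dr": [0, 0, 0], "offset": [-0.24, 0.09, 0], "hand": -1},
    {"dr": [0, 0, 0], "offset": [-0.24, 0.09, 0], "hand": -1},
    {"dr": [0, 0, 0], "offset": [-0.24, 0.09, 0], "hand": -1},
    {"dr": [0, 0, 0], "offset": [-0.24, 0.09, 0], "hand": -1},
    {"dr": [0, 0, 0], "offset": [-0.24, 0.09, 0], "hand": -1},
    {"dr": [0, 0, 0], "offset": [-0.24, 0.09, 0], "hand": -1},
  ],
)

```text
time_s: 7.25
eef_pos: [527.8, 2.1, 173.1]
ee_rot: [-0.001, 0.727, 0.686, -0.001]
force: [0.6, 0.2, -2.8]
grip_width: 0.512
grip_force: 41.5
```

>>> arm_command(
  increments=[
    {"dr": [0, 0, 0], "offset": [-0.24, 0.09, 0], "hand": -1},
    {"dr": [0, 0, 0], "offset": [-0.24, 0.09, 0], "hand": -1},
    {"dr": [0, 0, 0], "offset": [-0.24, 0.09, 0], "hand": -1},
    {"dr": [0, 0, 0], "offset": [-0.24, 0.09, 0], "hand": -1},
    {"dr": [0, 0, 0], "offset": [-0.24, 0.09, 0], "hand": -1},
    {"dr": [0, 0, 0], "offset": [-0.24, 0.09, 0], "hand": -1},
    {"dr": [0, 0, 0], "offset": [-0.24, 0.09, 0], "hand": -1},
    {"dr": [0, 0, 0], "offset": [0, 0, 0], "hand": -1},
  ],
)

```text
time_s: 8.05
eef_pos: [591.7, -205.4, 172.3]
ee_rot: [-0.001, 0.729, 0.685, -0.001]
force: [-1.0, 0.3, -3.3]
grip_width: 0.507
grip_force: 41.6
```

Run:
```python
from h import *
c=ctrl.camera_info("wrist");im=ctrl.capture("wrist");s=ctrl.sense()
w=s["ee_rot"];print(s["eef_pos"],2*np.arctan2(w[2],w[1])-np.pi/2,s["grip_width"])
cv2.imwrite("pics/w2.png",np.clip(im[:,:,::-1]*1.3,0,255).astype(np.uint8))
```

```text
[ 591.46015328 -203.37543125  172.38725334] -0.060408249456312735 0.5111121363778544
```

View pics/w2.png

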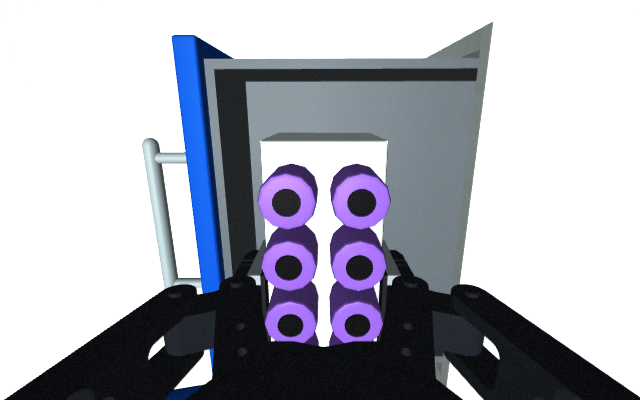

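The rack is held upright over the drawer. Visible points are the front's top-left edge from (173,36) to (194,36), and the unit's front top corner at (493,22). I'll compute the fore-aft clearances from these.

Run:
```python
from h import *
np.set_printoptions(precision=1,suppress=True)
c=ctrl.camera_info("wrist")
for n,p,z in [("fo",(173,36),112),("fi",(194,36),112),("fi2",(217,292),112),("unit",(493,22),125),("unit2",(463,270),125),("hend",(149,142),86),("wallL",(205,60),102)]: print(n,onz(c,p,z))
from scipy.spatial.transform import Rotation as Ro
s=ctrl.sense();w=s["ee_rot"];R=Ro.from_quat([*w[1:],w[0]])
print(R.as_matrix()); print(R.inv().apply(np.array([597,-218,s["eef_pos"][2]])-s["eef_pos"])/120)
```

```text
fo [509.4 -85.6 112. ]
fi [521.7 -86.4 112. ]
fi2 [ 509.5 -256.2  112. ]
unit [690.  -92.6 125. ]
unit2 [ 682.6 -241.5  125. ]
hend [ 467.8 -147.1   86. ]
wallL [522.7 -98.  102. ]
[[ 0.1  1.  -0. ]
 [ 1.  -0.1  0. ]
 [ 0.  -0.  -1. ]]
[-0.1  0.1 -0. ]
```

>>> arm_command(
  increments=[
    {"dr": [0, 0, 0], "offset": [-0.06, 0.03, 0], "hand": -1},
    {"dr": [0, 0, 0], "offset": [-0.06, 0.02, 0], "hand": -1},
    {"dr": [0, 0, 0], "offset": [0, 0, 0.12], "hand": -1},
    {"dr": [0, 0, 0], "offset": [0, 0, 0.2], "hand": -1},
    {"dr": [0, 0, 0], "offset": [0, 0, 0.2], "hand": -1},
    {"dr": [0, 0, 0], "offset": [0, 0, 0.2], "hand": -1},
    {"dr": [0, 0, 0], "offset": [0, 0, 0.2], "hand": -1},
    {"dr": [0, 0, 0], "offset": [0, 0, 0.08], "hand": -1},
  ],
)

```text
time_s: 8.9
eef_pos: [596.6, -215.4, 52.4]
ee_rot: [-0.002, 0.727, 0.687, -0.001]
force: [-1.2, 0.6, -2.5]
grip_width: 0.506
grip_force: 41.5
```

>>> arm_command(
  increments=[
    {"dr": [0, 0, 0], "offset": [0, 0, 0.03], "hand": -1},
    {"dr": [0, 0, 0], "offset": [0, 0, 0.03], "hand": -1},
    {"dr": [0, 0, 0], "offset": [0, 0, 0.03], "hand": -1},
    {"dr": [0, 0, 0], "offset": [0, 0, 0.02], "hand": -1},
    {"dr": [0, 0, 0], "offset": [0, 0, 0.01], "hand": -1},
    {"dr": [0, 0, 0], "offset": [0, 0, 0], "hand": -1},
  ],
)

```text
time_s: 9.5
eef_pos: [597.7, -216.1, 40.6]
ee_rot: [0.0, 0.727, 0.687, 0.0]
force: [0.2, 0.1, -2.0]
grip_width: 0.507
grip_force: 41.5
```

Still about 5 mm above the floor. I'll lower slowly and watch the force.

>>> arm_command(
  increments=[
    {"dr": [0, 0, 0], "offset": [0, 0, 0.015], "hand": -1},
    {"dr": [0, 0, 0], "offset": [0, 0, 0.015], "hand": -1},
    {"dr": [0, 0, 0], "offset": [0, 0, 0], "hand": -1},
    {"dr": [0, 0, 0], "offset": [0, 0, 0], "hand": -1},
  ],
)

```text
time_s: 9.9
eef_pos: [597.6, -216.1, 36.8]
ee_rot: [-0.0, 0.727, 0.687, -0.0]
force: [-0.5, -0.4, -2.6]
grip_width: 0.513
grip_force: 41.5
```

>>> arm_command(
  increments=[
    {"dr": [0, 0, 0], "offset": [0, 0, 0.008], "hand": -1},
    {"dr": [0, 0, 0], "offset": [0, 0, 0], "hand": -1},
  ],
)

```text
time_s: 10.1
eef_pos: [597.6, -216.1, 35.8]
ee_rot: [-0.0, 0.727, 0.687, -0.0]
force: [0.3, 0.0, -2.8]
grip_width: 0.51
grip_force: 41.5
```

>>> arm_command(
  increments=[
    {"dr": [0, 0, 0], "offset": [0, 0, 0.01], "hand": -1},
    {"dr": [0, 0, 0], "offset": [0, 0, 0], "hand": -1},
  ],
)

```text
time_s: 10.3
eef_pos: [598.1, -216.2, 35.5]
ee_rot: [0.001, 0.727, 0.687, 0.0]
force: [0.9, 1.3, 3.5]
grip_width: 0.509
grip_force: 42.2
```

>>> arm_command(
  increments=[
    {"dr": [0, 0, 0], "offset": [0, 0, 0.01], "hand": -1},
    {"dr": [0, 0, 0], "offset": [0, 0, 0], "hand": -1},
  ],
)

```text
time_s: 10.5
eef_pos: [598.7, -216.2, 35.5]
ee_rot: [0.001, 0.727, 0.687, 0.001]
force: [-0.4, 2.7, 11.2]
grip_width: 0.513
grip_force: 43.1
```

The rack has touched the floor: the force rose at TCP z 35.5. I'll release gently and retreat straight up.

>>> arm_command(
  increments=[
    {"dr": [0, 0, 0], "offset": [0, 0, 0], "hand": 0.15},
    {"dr": [0, 0, 0], "offset": [0, 0, 0], "hand": 0.3},
    {"dr": [0, 0, 0], "offset": [0, 0, 0], "hand": 0.45},
    {"dr": [0, 0, 0], "offset": [0, 0, 0], "hand": 0.6},
    {"dr": [0, 0, 0], "offset": [0, 0, 0], "hand": 0.6},
    {"dr": [0, 0, 0], "offset": [0, 0, 0], "hand": 0.6},
    {"dr": [0, 0, 0], "offset": [0, 0, 0], "hand": 0.6},
  ],
)

```text
time_s: 11.2
eef_pos: [597.6, -216.1, 33.5]
ee_rot: [-0.0, 0.727, 0.687, 0.0]
force: [0.4, -0.7, 0.1]
grip_width: 0.796
grip_force: 0.0
```

>>> arm_command(
  increments=[
    {"dr": [0, 0, 0], "offset": [0, 0, -0.08], "hand": 0.6},
    {"dr": [0, 0, 0], "offset": [0, 0, -0.15], "hand": 0.6},
    {"dr": [0, 0, 0], "offset": [0, 0, -0.2], "hand": 0.6},
    {"dr": [0, 0, 0], "offset": [0, 0, -0.25], "hand": 0.6},
    {"dr": [0, 0, 0], "offset": [0, 0, -0.25], "hand": 0.6},
    {"dr": [0, 0, 0], "offset": [0, 0, -0.25], "hand": 0.6},
    {"dr": [0, 0, 0], "offset": [0, 0, -0.22], "hand": 0.6},
    {"dr": [0, 0, 0], "offset": [0, 0, 0], "hand": 0.6},
  ],
)

```text
time_s: 12.0
eef_pos: [598.8, -216.7, 206.5]
ee_rot: [0.004, 0.727, 0.687, 0.001]
force: [0.8, -0.1, 0.1]
grip_width: 0.798
grip_force: 0.0
```

Run:
```python
from h import *
s=ctrl.sense();c=ctrl.camera_info("wrist");im=ctrl.capture("wrist");print(s["eef_pos"])
t=ctrl.capture("side")
a=cv2.resize(im,(400,250));b=cv2.resize(t[100:225,240:440],(400,250),interpolation=cv2.INTER_CUBIC)
cv2.imwrite("pics/p3.png",np.hstack([a,b])[:,:,::-1])
```

```text
[ 598.80457001 -216.69939574  206.53883997]
```

View pics/p3.png

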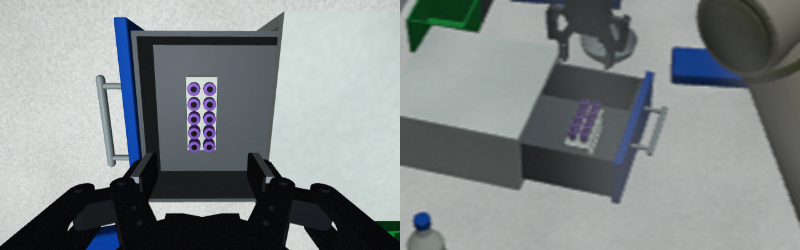

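The rack stands upright in the drawer, clear of the unit's top, and the gripper is empty. Next I'll close the fingers, move in front of the handle and go down there.

>>> arm_command(
  increments=[
    {"dr": [0, 0, 0], "offset": [0, -0.15, 0], "hand": 0.6},
    {"dr": [0, 0, 0], "offset": [-0.01, -0.25, 0], "hand": -1},
    {"dr": [0, 0, 0], "offset": [-0.01, -0.25, 0], "hand": -1},
    {"dr": [0, 0, 0], "offset": [-0.01, -0.25, 0], "hand": -1},
    {"dr": [0, 0, 0], "offset": [-0.01, -0.25, 0], "hand": -1},
    {"dr": [0, 0, 0], "offset": [0, -0.25, 0], "hand": -1},
    {"dr": [0, 0, 0], "offset": [0, -0.18, 0], "hand": -1},
    {"dr": [0, 0, 0], "offset": [0, 0, 0], "hand": -1},
  ],
)

```text
time_s: 12.9
eef_pos: [406.1, -209.6, 200.9]
ee_rot: [-0.001, 0.727, 0.686, -0.0]
force: [-0.2, -0.5, 0.2]
grip_width: -0.002
grip_force: 0.0
```

>>> arm_command(
  increments=[
    {"dr": [0, 0, 0], "offset": [0, 0, 0.1], "hand": -1},
    {"dr": [0, 0, 0], "offset": [0, 0, 0.2], "hand": -1},
    {"dr": [0, 0, 0], "offset": [0, 0, 0.2], "hand": -1},
    {"dr": [0, 0, 0], "offset": [0, 0, 0.2], "hand": -1},
    {"dr": [0, 0, 0], "offset": [0, 0, 0.2], "hand": -1},
    {"dr": [0, 0, 0], "offset": [0, 0, 0.15], "hand": -1},
    {"dr": [0, 0, 0], "offset": [0, 0, 0.07], "hand": -1},
    {"dr": [0, 0, 0], "offset": [0, 0, 0], "hand": -1},
  ],
)

```text
time_s: 13.7
eef_pos: [407.9, -209.7, 66.1]
ee_rot: [-0.001, 0.727, 0.687, -0.0]
force: [0.1, 0.3, -0.1]
grip_width: -0.003
grip_force: 0.0
```

>>> arm_command(
  increments=[
    {"dr": [0, 0, 0], "offset": [0, 0.06, 0], "hand": -1},
    {"dr": [0, 0, 0], "offset": [0, 0.06, 0], "hand": -1},
    {"dr": [0, 0, 0], "offset": [0, 0.05, 0], "hand": -1},
    {"dr": [0, 0, 0], "offset": [0, 0.04, 0], "hand": -1},
    {"dr": [0, 0, 0], "offset": [0, 0.04, 0], "hand": -1},
    {"dr": [0, 0, 0], "offset": [0, 0.04, 0], "hand": -1},
    {"dr": [0, 0, 0], "offset": [0, 0.04, 0], "hand": -1},
    {"dr": [0, 0, 0], "offset": [0, 0.04, 0], "hand": -1},
  ],
)

```text
time_s: 14.5
eef_pos: [452.6, -212.6, 67.1]
ee_rot: [-0.0, 0.727, 0.687, -0.0]
force: [-0.9, -0.1, 0.2]
grip_width: -0.003
grip_force: 0.6
```

>>> arm_command(
  increments=[
    {"dr": [0, 0, 0], "offset": [0, 0.05, 0], "hand": -1},
    {"dr": [0, 0, 0], "offset": [0, 0.05, 0], "hand": -1},
    {"dr": [0, 0, 0], "offset": [0, 0.05, 0], "hand": -1},
    {"dr": [0, 0, 0], "offset": [0, 0.05, 0], "hand": -1},
    {"dr": [0, 0, 0], "offset": [0, 0.05, 0], "hand": -1},
    {"dr": [0, 0, 0], "offset": [0, 0.05, 0], "hand": -1},
    {"dr": [0, 0, 0], "offset": [0, 0.05, 0], "hand": -1},
    {"dr": [0, 0, 0], "offset": [0, 0.05, 0], "hand": -1},
  ],
)

```text
time_s: 15.3
eef_pos: [500.8, -215.4, 67.1]
ee_rot: [-0.0, 0.727, 0.687, -0.0]
force: [-0.9, -1.2, 0.2]
grip_width: 0.0
grip_force: 0.6
```

>>> arm_command(
  increments=[
    {"dr": [0, 0, 0], "offset": [0, 0.05, 0], "hand": -1},
    {"dr": [0, 0, 0], "offset": [0, 0.05, 0], "hand": -1},
    {"dr": [0, 0, 0], "offset": [0, 0.05, 0], "hand": -1},
    {"dr": [0, 0, 0], "offset": [0, 0.05, 0], "hand": -1},
    {"dr": [0, 0, 0], "offset": [0, 0.05, 0], "hand": -1},
    {"dr": [0, 0, 0], "offset": [0, 0.05, 0], "hand": -1},
  ],
)

```text
time_s: 15.9
eef_pos: [536.7, -217.4, 67.1]
ee_rot: [-0.0, 0.727, 0.687, -0.0]
force: [-2.1, -0.6, 0.1]
grip_width: -0.004
grip_force: 0.6
```

Run:
```python
from h import *
im=ctrl.capture("wrist");t=ctrl.capture("side");print(ctrl.sense()["eef_pos"])
a=cv2.resize(im,(400,250));b=cv2.resize(t[100:225,240:440],(400,250),interpolation=cv2.INTER_CUBIC)
cv2.imwrite("pics/p4.png",np.hstack([a,b])[:,:,::-1])
```

```text
[ 537.06852873 -217.38134592   67.20945496]
```

View pics/p4.png

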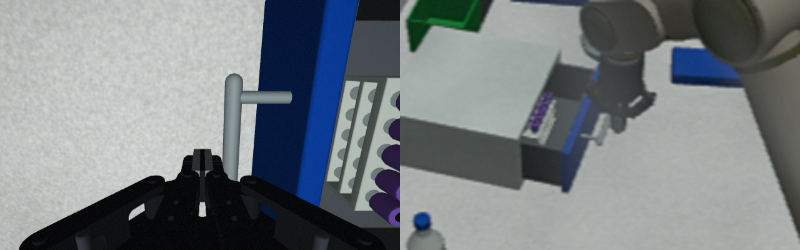

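The drawer is moving in with the rack upright. I'll keep pushing gently and slow down near the end.

>>> arm_command(
  increments=[
    {"dr": [0, 0, 0], "offset": [0, 0.05, 0], "hand": -1},
    {"dr": [0, 0, 0], "offset": [0, 0.05, 0], "hand": -1},
    {"dr": [0, 0, 0], "offset": [0, 0.05, 0], "hand": -1},
    {"dr": [0, 0, 0], "offset": [0, 0.05, 0], "hand": -1},
    {"dr": [0, 0, 0], "offset": [0, 0.05, 0], "hand": -1},
    {"dr": [0, 0, 0], "offset": [0, 0.05, 0], "hand": -1},
    {"dr": [0, 0, 0], "offset": [0, 0.05, 0], "hand": -1},
    {"dr": [0, 0, 0], "offset": [0, 0.04, 0], "hand": -1},
  ],
)

```text
time_s: 16.8
eef_pos: [583.5, -220.1, 67.1]
ee_rot: [0.0, 0.727, 0.687, 0.0]
force: [-1.3, 0.7, -0.1]
grip_width: 0.003
grip_force: 0.5
```

>>> arm_command(
  increments=[
    {"dr": [0, 0, 0], "offset": [0, 0.03, 0], "hand": -1},
    {"dr": [0, 0, 0], "offset": [0, 0.03, 0], "hand": -1},
    {"dr": [0, 0, 0], "offset": [0, 0.03, 0], "hand": -1},
    {"dr": [0, 0, 0], "offset": [0, 0.03, 0], "hand": -1},
    {"dr": [0, 0, 0], "offset": [0, 0, 0], "hand": -1},
  ],
)

```text
time_s: 17.3
eef_pos: [597.9, -221.0, 67.2]
ee_rot: [0.0, 0.727, 0.687, 0.0]
force: [-0.2, 0.2, 0.9]
grip_width: 0.004
grip_force: 0.0
```

>>> arm_command(
  increments=[
    {"dr": [0, 0, 0], "offset": [0, 0.03, 0], "hand": -1},
    {"dr": [0, 0, 0], "offset": [0, 0.03, 0], "hand": -1},
    {"dr": [0, 0, 0], "offset": [0, 0.02, 0], "hand": -1},
  ],
)

```text
time_s: 17.6
eef_pos: [607.3, -221.5, 67.2]
ee_rot: [0.0, 0.727, 0.687, 0.0]
force: [-0.0, 0.5, 0.8]
grip_width: -0.003
grip_force: 0.5
```

>>> arm_command(
  increments=[
    {"dr": [0, 0, 0], "offset": [0, 0.02, 0], "hand": -1},
    {"dr": [0, 0, 0], "offset": [0, 0.02, 0], "hand": -1},
    {"dr": [0, 0, 0], "offset": [0, 0.02, 0], "hand": -1},
  ],
)

```text
time_s: 17.9
eef_pos: [614.0, -221.9, 67.1]
ee_rot: [-0.0, 0.727, 0.687, -0.0]
force: [-13.1, -0.4, 4.8]
grip_width: 0.0
grip_force: 6.8
```

The force rose at x 614, so the drawer has reached its stop. I'll press slightly more, then back off and check.

>>> arm_command(
  increments=[
    {"dr": [0, 0, 0], "offset": [0, 0.01, 0], "hand": -1},
    {"dr": [0, 0, 0], "offset": [0, 0, 0], "hand": -1},
  ],
)

```text
time_s: 18.1
eef_pos: [613.9, -221.9, 67.1]
ee_rot: [-0.002, 0.727, 0.687, -0.001]
force: [-11.5, -0.0, 5.9]
grip_width: -0.003
grip_force: 6.0
```

>>> arm_command(
  increments=[
    {"dr": [0, 0, 0], "offset": [0, -0.05, 0], "hand": -1},
    {"dr": [0, 0, 0], "offset": [0, -0.15, 0], "hand": -1},
    {"dr": [0, 0, 0], "offset": [0, -0.25, 0], "hand": -1},
    {"dr": [0, 0, 0], "offset": [0, -0.25, 0], "hand": -1},
    {"dr": [0, 0, 0], "offset": [0, -0.25, -0.2], "hand": -1},
    {"dr": [0, 0, 0], "offset": [0, -0.25, -0.25], "hand": -1},
    {"dr": [0, 0, 0], "offset": [0, -0.25, -0.25], "hand": -1},
    {"dr": [0, 0, 0], "offset": [0, 0, 0], "hand": -1},
  ],
)

```text
time_s: 18.9
eef_pos: [440.9, -212.7, 154.9]
ee_rot: [0.003, 0.727, 0.686, 0.0]
force: [-0.8, -0.1, 0.9]
grip_width: 0.001
grip_force: 0.0
```

Run:
```python
from h import *
im=ctrl.capture("top");t=ctrl.capture("side");s=ctrl.sense();print(s["eef_pos"],s["force"],s["time_s"])
a=cv2.resize(im[90:260,260:532],(400,250),interpolation=cv2.INTER_CUBIC);b=cv2.resize(t[70:270,230:550],(400,250),interpolation=cv2.INTER_CUBIC)
cv2.imwrite("pics/p5.png",np.hstack([a,b])[:,:,::-1])
```

```text
[ 441.81102052 -212.24155922  151.71263472] [-0.06429187  0.0505565   0.00382545] 19.0
```

View pics/p5.png

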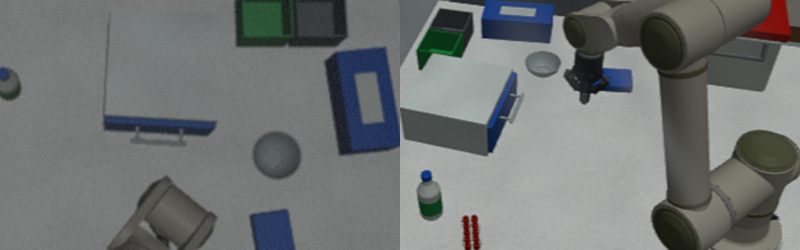

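The drawer is flush with the unit (front edge at (160,125) in the left crop). The bystanders are in place and the arm is clear.

```bash
python3 -c "
from rig import ctrl
print(ctrl.finish_job())"
```

```text
the job is handed in; nothing more can be done
None
```

The job is handed in. The purple rack was set down upright in the drawer and let go, the drawer was slid gently against its stop, and the other things I could see in the last pictures look unmoved; no verdict came back.

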